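Tip the toy parts from the sorter tray into the parts bin

ROBOT

A 6-joint arm with a two-finger parallel gripper is mounted at the origin on the work surface. World frame = base frame: x ahead of the robot, y to its left, z up, the work surface at z = 0. Lengths are in mm, angles in rad, forces in N, time in s.
With the tool pointing down it reaches from about 275 to 750 mm from the base axis. Payload 10.2 kg.
Tool frame: the origin (TCP) lies midway between the tips of the shut fingers; the grasp point (between the pads) lies 19 mm behind it; z points along the fingers, y is the line along which they close (so a half turn about z gives the same grasp; the last joint's range is limited). The gripper opens to 85 mm and grips with 20 to 120 N. Pads are 22 mm wide; open, the fingers measure 114 mm over their backs; the gripper's body (76 mm by 85 mm) begins 54 mm behind the grasp point. The pads swing forward as they close: fully open they stand 13 mm farther back than shut.
Start: joints at [-1.534, 0.313, 1.498, -0, 1.331, -0.223], TCP at [134.852, -507.391, 231.294] pointing down, gripper open.
Joint ranges: [-2.94, 2.94], [-0.97, 2.17], [0.19, 2.56], [-1.23, 4.37], [0.02, 3.11], [-2.88, 2.88]. Speed limits (rad/s): [2.39, 2.39, 3.01, 3.14, 3.14, 3.14].

INTERFACE

Orientations are given as a unit quaternion [w, x, y, z].
In Python, from rig import ctrl, capture, camera_info gives the robot as it stands.
- The arm moves only by the tool apply_moves, never from a script. Its argument "targets" is a list of rows, each a list of 3 entries, a list of its own where there are three numbers: the finger opening in mm, from 0 to 85.4, then the shift along the world's x, y, z in mm, then the turn, a rotation vector about the world's x, y, z in degrees. In form: [[grip, [dx, dy, dz], [rx, ry, rz]], ...]. A call has 1 to 20 rows; each row is the pose to reach, as a shift and turn from the pose commanded when the call began; what a row does not reach only later rows make up. A row lasts 1/10 s, in which the tool goes at most 50 mm and 8.59 degrees, less where a joint would pass 70% of its speed; a pose out of reach is approached as far as the arm can. A call with a gripper value outside its range is refused whole. The fingers move at their own pace and stop on an object; "squeeze" is the grip in N (left out, the last holds). Time passes only in rows, so rows that repeat a pose let the fingers close. It gives the time, the measured TCP pose, the force, the opening and the grip force at its end, in the units of the state.
- ctrl.sense(): the state, without advancing time (a new reading comes with each control period).
- capture(name): name is "scene" or "top" or "wrist"; returns (picture, depth): 420x560x3 uint8, blue, green, red; 420x560 float32, mm along the optical axis (not along the pixel's ray), 0 where there is no reading.
- camera_info(name): a dict with "vfov" (degrees; the focal length in pixels is half the picture's height over the tangent of half this angle, whatever the lens; pixels are square), "cx", "cy" (the principal point, pixels), "extrinsics" (4x4, takes a point from camera to world coordinates). Camera axes: x right, y down, z forward; pixel columns grow to the right and rows downward; lengths in mm; the calibration is good to about 2 mm. The wrist camera is an equidistant fisheye: a pixel r from the principal point sees the ray r / f radians off the axis. A picture is of the moment at which its call begins: read the wrist's pose just before it. camera_info takes no time and is no camera call; for the wrist camera it gives the pose at the moment of the call.
- ctrl.finish_job(): hands the job in; it is judged then, once.
The state is a dict: "time_s": time; "joints": joint angles; "dq": joint speeds; "tau": joint torques, N m; "eef_pos": TCP position; "ee_rot": TCP orientation; "force": force on the tool from outside, world axes, zero at the start; "wrist_torque": the same for the moment, N m; "grip_width": opening from 0.0 (shut) to 1.0 (fully open); "grip_force": force on a finger pad.
Only numpy, scipy, OpenCV 4.12 (cv2) and the standard library are available. Lean on these libraries where they do the work, as an engineer would, in place of code of your own. Each camera call takes 0.05 s, during which the arm holds its last target. There are 200 camera calls.

TASK

Take the sorter tray by its red handle, draw it out from under the glue shelf and tip it low over the blue bin so that all five wooden toy parts slide off its open end into the bin; do not touch the parts with the fingers or let them drop from high up. Then set the empty tray flat on the bench and let go of it, leaving the tools and other things on the bench where they are.

Things in the scene. Friction and masses are not known exactly. Their poses are not given: they have to be found in the camera images.
- shelf: Low brown wooden glue shelf, fixed, left or right of the middle. Origin: the tray's parking spot on the bench before it; x points from there under the shelf, y along it. The board spans x 65 to 180 mm, 192 mm wide, underside 48 and top 60 mm up, on two 12 mm end cheeks 168 mm apart. Bottles to 155 mm up stand on it from x = 125 mm. Free space before it (-x).
- tray: Sorter tray, white laminate floor, pale wood rims, red handle; 0.28 to 0.44 kg. 200 (x) x 120 mm (y; 136 over the handle posts), floor 6 mm thick, 6 mm rims to 30 mm up on both sides and the +x end; the -x end is open, no lip. Stands near the shelf's origin, axes about parallel to the shelf's, +x end some 35 mm under the shelf. Origin: centre of its underside, z up.
- tray_grip (a point): Centre of the tray's red handle: a straight flat-sided bar along the tray's y over its middle, 16 mm thick (x), 22 mm tall, 120 mm between two upright posts (30 mm long in x). This point is 99 mm above the tray's underside; the bar spans 88 to 110 mm. The tray about balances under it. Axes as the tray's.
- tray_spout (a point): Middle of the tray's open end, at the top of its floor: 100 mm along the tray's -x from its origin, 6 mm above its underside. Parts leave the tray here.
- bin: Open blue plastic parts bin, fixed, 180 x 180 mm outside, 5 mm walls and floor, rim 90 mm above the bench. Origin: centre of its underside; axes along its sides. Empty at the start.
- wheel_a: Toy wheel on the tray: brown wooden disc, 40 mm across, 16 mm thick, lying flat. Origin: centre of its underside. 25 g. Like the other parts it lies still on the level tray and slides once the tray is tipped steeply: from about 18 to 30 degrees.
- wheel_b: Second toy wheel on the tray, same as wheel_a.
- cab_a: Toy cab on the tray: red wooden block 42 x 26 mm, 24 mm tall at its stepped top. Origin: centre of its underside. 30 g.
- cab_b: Second toy cab on the tray, green, same shape as cab_a.
- block: Toy chimney on the tray: yellow round wooden piece, 34 mm across at its foot, 24 mm tall, narrowing to the top. Origin: centre of its underside. 25 g.
- brush: Small brush, 150 mm, lying on the bench in the middle. Leave it where it is.
- toy_car: Finished wooden toy car with a blue roof, 100 x 50 mm, 55 mm tall, on the bench in the middle. Leave it where it is.
- screwdriver: Screwdriver with orange handle, lying to the right. Leave it where it is.
- hammer: Hammer with orange handle, lying to the left. Leave it where it is.
- wrench: Dark steel wrench, lying to the right. Leave it where it is.
- clamp: Steel C-clamp, about 150 x 90 mm, lying to the left. Leave it where it is.
- glue: White glue bottle, 56 mm across, 100 mm tall, standing at the far side in the middle. Leave it where it is.

How it is judged:
By the outcome, as a careful person would: the job done as asked, in the order asked, and still so for the second after the job is handed in, with the robot touching nothing.
It also fails if it takes over 67 s, if anything falls off the work surface, if the arm or the gripper's body presses on something with over 40 N, if the wrist force passes 120 N, or if a joint passes its speed limit or range.

## Working session

There is one attempt and no reset: what is moved stays moved. The work goes in short steps, Python scripts to look and compute and a tool call to move; the robot and the scene stay as the last step left them, time stands still between calls to the robot, and variables do not carry over. Pictures are saved under pics/ and viewed, at most 10 in all, crops included, and the job is handed in when it is done.

Besides the shell and the picture viewer there is one more tool, called after ">>>" as name([rows], argument=value, ...), one row to a line, values as JSON. apply_moves: Moves the arm, as the interface text tells. Its arguments: {"type":"object","properties":{"targets":{"type":"array","items":{"type":"array"}},"squeeze":{"type":"number"}},"required":["targets"]}

```bash
mkdir -p pics; cat > h.py <<'E'
import numpy as np, cv2
from rig import ctrl, capture, camera_info
def cloud(name):
    im,d=capture(name); c=camera_info(name)
    f=210/np.tan(np.radians(c["vfov"])/2)
    v,u=np.mgrid[0:420,0:560]
    P=np.stack([(u-c["cx"])/f*d,(v-c["cy"])/f*d,d,np.ones_like(d)],-1)@np.array(c["extrinsics"]).T
    return im,d,P[...,:3]
E
python3 - <<'E'
from h import *
s=ctrl.sense(); print({k:np.round(v,3) for k,v in s.items()})
for n in("top","scene"):
    im,d,P=cloud(n); cv2.imwrite(f"pics/{n}.png",im); np.savez(f"{n}.npz",im=im,d=d,P=P)
    print(n,np.round(np.array(camera_info(n)["extrinsics"]),2).tolist(),(d>0).mean())
E
```

```text
{'time_s': np.float64(0.0), 'joints': array([-1.534,  0.313,  1.498,  0.   ,  1.331, -0.223]), 'dq': array([-0.001, -0.   , -0.001, -0.   ,  0.002, -0.   ]), 'tau': array([-0.0000e+00, -4.1227e+01, -2.5975e+01, -0.0000e+00,  4.0000e-03,
        0.0000e+00]), 'eef_pos': array([ 134.846, -507.116,  230.729]), 'ee_rot': array([-0.001,  0.992,  0.13 ,  0.   ]), 'force': array([-0.198,  0.115, -0.737]), 'wrist_torque': array([ 0.007,  0.024, -0.02 ]), 'grip_force': np.float64(0.0), 'grip_width': np.float64(0.996)}
top [[0.02, -0.99, 0.1, 432.93], [-1.0, -0.02, 0.01, 22.02], [-0.01, -0.1, -0.99, 1278.32], [0.0, 0.0, 0.0, 1.0]] 0.9958503401360544
scene [[0.72, 0.54, -0.44, 1050.47], [0.69, -0.57, 0.44, -466.67], [-0.01, -0.62, -0.78, 958.31], [0.0, 0.0, 0.0, 1.0]] 0.9961522108843538
```

View pics/top.png

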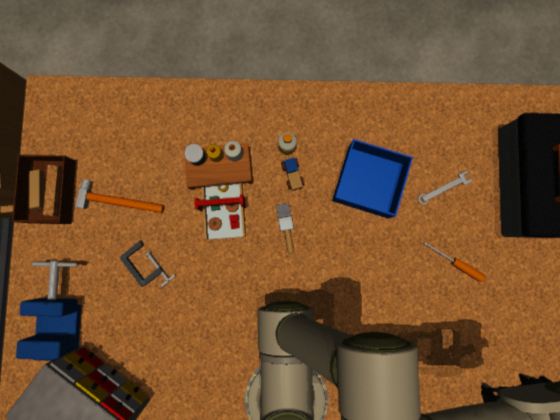

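View pics/scene.png

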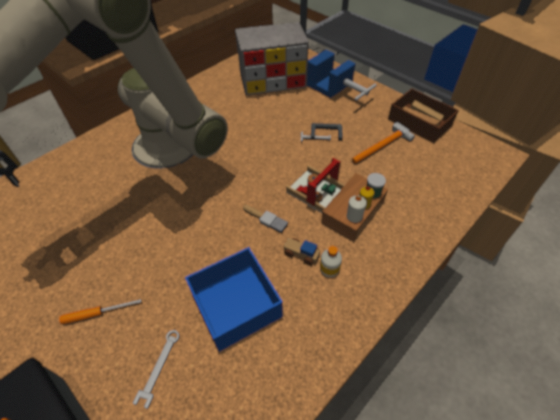

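The top view shows the tray at about (224,210) with its handle at (218,203). The shelf is at (218,165) and the bin at (373,178), with the car and brush at (290,175) and (286,225) between them. Next I measure them.

```bash
python3 - <<'E'
from h import *
def info(n,t,m):
    q=P[m]; 
    if len(q)<4: print(t,len(q));return
    r=cv2.minAreaRect(q[:,:2].astype(np.float32))
    print(n,t,len(q),"mean",q.mean(0).round(1),"rect c",np.round(r[0],1),"sz",np.round(r[1],1),"ang",round(r[2],2))
for n in("top","scene"):
    z=np.load(n+".npz"); im,P=z["im"],z["P"]; hsv=cv2.cvtColor(im,cv2.COLOR_BGR2HSV); H,S,V=hsv[...,0],hsv[...,1],hsv[...,2]; X,Y,Z=P[...,0],P[...,1],P[...,2]
    ws=(X>300)&(X<800)&(Y>-400)&(Y<400)
    red=((H<6)|(H>173))&(S>150)&(V>60)&ws
    info(n,"handle",red&(Z>100)&(Z<118)&(Y>50))
    q=P[red&(Z>100)&(Z<118)&(Y>50)][:,:2]; l=cv2.fitLine(q.astype(np.float32),cv2.DIST_HUBER,0,.01,.01).ravel(); print("  dir",np.degrees(np.arctan2(l[1],l[0])),l[2:])
    blue=(H>100)&(H<130)&(S>120)&ws&(Y<0)
    info(n,"binrim",blue&(Z>82)&(Z<97)); info(n,"binfloor",blue&(Z>-3)&(Z<14))
    info(n,"traywhite",(S<70)&(V>120)&(Z<20)&ws&(Y>80)&(Y<260)&(X<620))
    info(n,"board",(Z>54)&(Z<66)&ws&(Y>50)&(X>540))
    info(n,"bottles",(Z>70)&ws&(Y>60)&(X>600)&~red)
    info(n,"car+glue",(Z>12)&ws&(Y>-40)&(Y<60))
    cv2.imwrite(f"pics/{n}_crop.png",cv2.resize(im[120:260,170:430] if n=="top" else im[130:350,180:400],None,fx=3 if n=="top" else 2.7,fy=3 if n=="top" else 2.7,interpolation=cv2.INTER_CUBIC))
E
```

```text
top handle 280 mean [569.4 201.5 109.8] rect c [569.5 201.4] sz [ 26.  135.4] ang 5.18
  dir -85.24153 [569.2154 201.7588]
top binrim 445 mean [ 643.3 -235.4   88.9] rect c [ 651.7 -239.6] sz [179.2 179.2] ang 73.75
top binfloor 2716 mean [ 659.2 -247.6    5.2] rect c [ 650.6 -245.1] sz [164.7 176.4] ang 73.84
top traywhite 947 mean [537.9 201.    5.8] rect c [546.8 200.9] sz [153.4 104.6] ang 5.6
top board 1745 mean [670.4 212.1  59.9] rect c [648.7 213.4] sz [188.8 192.6] ang 6.78
top bottles 799 mean [707.6 221.5 115.9] rect c [711.5 221.7] sz [ 50.4 159.6] ang 6.02
top car+glue 2449 mean [529.8  11.5 545.8] rect c [543.    5.9] sz [ 90.3 486.4] ang 89.69
scene handle 213 mean [572.9 195.1 109.6] rect c [570.6 200.2] sz [ 21.9 134.5] ang 5.87
  dir -85.70915 [573.5384  196.27324]
scene binrim 615 mean [ 669.8 -257.6   89. ] rect c [ 652.7 -241.7] sz [176.3 178.2] ang 73.83
scene binfloor 3166 mean [ 636.1 -235.2    6.4] rect c [ 653.1 -238.8] sz [169.9 179. ] ang 73.22
scene traywhite 322 mean [536.1 208.2   7.3] rect c [537.7 208.5] sz [138.8  90.5] ang 5.12
scene board 1264 mean [673.  200.4  61. ] rect c [648.6 213.8] sz [189.1 195. ] ang 6.34
scene bottles 874 mean [717.3 209.5 112.5] rect c [713.1 224.5] sz [ 51.2 164.4] ang 8.77
scene car+glue 1983 mean [5.817e+02 2.000e-01 7.850e+01] rect c [544.1   5.2] sz [ 90.  488.2] ang 89.93
```

View pics/top_crop.png

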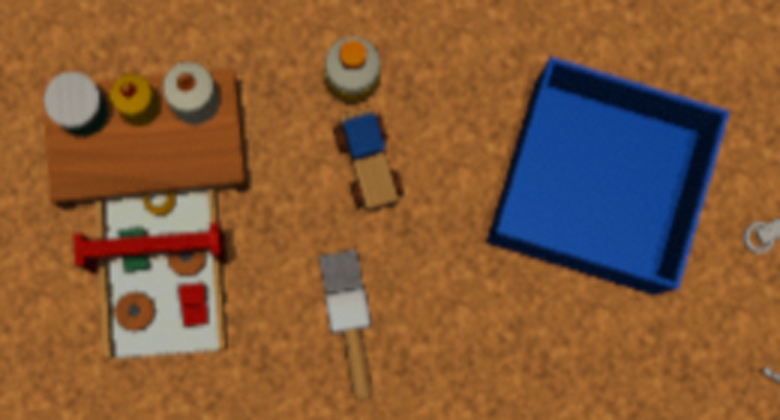

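>>> apply_moves([
  [60,[435,708,-30],[0,0,80]],
  [60,[435,708,-30],[0,0,80]],
  [60,[435,708,-30],[0,0,80]],
  [60,[435,708,-30],[0,0,80]],
  [60,[435,708,-30],[0,0,80]],
  [60,[435,708,-30],[0,0,80]],
  [60,[435,708,-30],[0,0,80]],
  [60,[435,708,-30],[0,0,80]],
  [60,[435,708,-30],[0,0,80]],
  [60,[435,708,-30],[0,0,80]],
  [60,[435,708,-30],[0,0,80]],
  [60,[435,708,-30],[0,0,80]],
  [60,[435,708,-30],[0,0,80]],
  [60,[435,708,-30],[0,0,80]],
  [60,[435,708,-30],[0,0,80]],
  [60,[435,708,-30],[0,0,80]],
  [60,[435,708,-30],[0,0,80]],
  [60,[435,708,-30],[0,0,80]],
  [60,[435,708,-30],[0,0,80]],
  [60,[435,708,-30],[0,0,80]],
])

```text
time_s: 2.1
eef_pos: [569.5, 199.8, 201.3]
ee_rot: [-0.0, 0.677, 0.736, -0.0]
force: [0.1, -0.3, -0.2]
grip_width: 0.702
grip_force: 0.0
```

```bash
cat >> h.py <<'E'
def wcloud():
    c=camera_info("wrist"); im,d=capture("wrist")
    f=210/np.tan(np.radians(c["vfov"])/2)
    v,u=np.mgrid[0:420,0:560]; x,y=u-c["cx"],v-c["cy"]; r=np.hypot(x,y)+1e-9; t=np.minimum(np.tan(np.minimum(r/f,1.5)),20)
    P=np.stack([x/r*t*d,y/r*t*d,d,np.ones_like(d)],-1)@np.array(c["extrinsics"]).T
    return im,d,P[...,:3]
E
python3 - <<'E'
from h import *
s=ctrl.sense(); print(s["time_s"],s["eef_pos"],s["ee_rot"],s["joints"])
im,d,P=wcloud(); cv2.imwrite("pics/w1.png",im)
hsv=cv2.cvtColor(im,cv2.COLOR_BGR2HSV); H,S,V=cv2.split(hsv); Z=P[...,2]
m=((H<6)|(H>173))&(S>150)&(V>50)&(Z>103)&(Z<117)&(np.abs(P[...,0]-570)<70)
q=P[m]; r=cv2.minAreaRect(q[:,:2].astype(np.float32)); print(len(q),q.mean(0),r)
m2=m&(np.abs(P[...,1]-200)<50); q=P[m2]; l=cv2.fitLine(q[:,:2].astype(np.float32),cv2.DIST_HUBER,0,.01,.01).ravel(); print(np.degrees(np.arctan2(l[1],l[0])),l[2:],cv2.minAreaRect(q[:,:2].astype(np.float32)))
E
```

```text
2.1 [569.51761417 199.76347063 201.28710902] [-8.40289501e-05  6.76629674e-01  7.36323449e-01 -2.35620968e-04] [ 1.43512512e-01  5.09272654e-01  1.28973169e+00 -1.72015876e-04
  1.34305972e+00  5.91065517e-02]
3762 [567.06904186 209.86583423 110.30335115] ((567.5637817382812, 204.65374755859375), (29.289127349853516, 136.36285400390625), 5.625983715057373)
-83.98753 [567.7642  202.89888] ((568.064208984375, 200.10369873046875), (15.630400657653809, 101.30123138427734), 5.664646148681641)
```

View pics/w1.png

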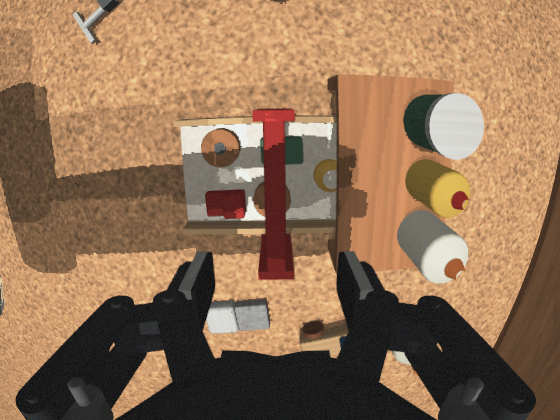

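The wrist view shows the bar from (273,110) to (277,278), midway between the fingers. It measures 15.6 mm wide at z = 110 and about 5.7° of yaw, which matches the given sizes. Descend and grasp.

>>> apply_moves([
  [60,[-1,2,-40],[0,0,0.7]],
  [60,[-1,2,-80],[0,0,0.7]],
  [60,[-1,2,-105],[0,0,0.7]],
  [60,[-1,2,-118],[0,0,0.7]],
  [60,[-1,2,-122],[0,0,0.7]],
  [60,[-1,2,-122],[0,0,0.7]],
  [10,[-1,2,-122],[0,0,0.7]],
  [10,[-1,2,-122],[0,0,0.7]],
  [10,[-1,2,-122],[0,0,0.7]],
  [10,[-1,2,-122],[0,0,0.7]],
  [10,[-1,2,-122],[0,0,0.7]],
  [10,[-1,2,-122],[0,0,0.7]],
  [10,[-1,2,-122],[0,0,0.7]],
  [10,[-1,2,-122],[0,0,0.7]],
], squeeze=80)

```text
time_s: 3.55
eef_pos: [569.2, 202.7, 80.3]
ee_rot: [0.0, 0.672, 0.741, 0.0]
force: [-1.0, -1.1, 6.1]
grip_width: 0.172
grip_force: 79.4
```

>>> apply_moves([
  [10,[0,0,2],[0,0,0]],
  [10,[0,0,5],[0,0,0]],
  [10,[0,0,7],[0,0,0]],
  [10,[0,0,8],[0,0,0]],
  [10,[0,0,8],[0,0,0]],
  [10,[-2,0,8],[0,0,0]],
  [10,[-6,-0.6,8],[0,0,0]],
  [10,[-13,-1.3,8],[0,0,0]],
  [10,[-22,-2.2,8],[0,0,0]],
  [10,[-32,-3.2,8],[0,0,0]],
  [10,[-43,-4.4,8],[0,0,0]],
  [10,[-54,-5.5,8],[0,0,0]],
  [10,[-64,-6.5,8],[0,0,0]],
  [10,[-72,-7.3,8],[0,0,0]],
  [10,[-77,-7.8,8],[0,0,0]],
  [10,[-80,-8,8],[0,0,0]],
  [10,[-80,-8,8],[0,0,0]],
])

```text
time_s: 5.25
eef_pos: [488.7, 194.6, 87.4]
ee_rot: [0.0, 0.672, 0.741, 0.0]
force: [0.3, -0.1, -5.9]
grip_width: 0.174
grip_force: 78.1
```

```bash
python3 - <<'E'
from h import *
s=ctrl.sense(); print(s["time_s"],s["eef_pos"],s["force"],s["wrist_torque"],s["grip_width"])
im,d,P=wcloud(); cv2.imwrite("pics/w2.png",im)
# tray floor tilt
hsv=cv2.cvtColor(im,cv2.COLOR_BGR2HSV); H,S,V=cv2.split(hsv); Z=P[...,2]
m=(S<60)&(V>60)&(Z>4)&(Z<35)&(abs(P[...,0]-489)<95)&(abs(P[...,1]-195)<50); q=P[m]
A=np.c_[q[:,0]-489,q[:,1]-195,np.ones(len(q))]; print(len(q),np.linalg.lstsq(A,q[:,2],rcond=None)[0],np.median(q[:,2]))
m=((H<6)|(H>173))&(S>150)&(V>50)&(Z>105)&(Z<130)&(abs(P[...,0]-489)<40); q=P[m]; A=np.c_[q[:,1]-195,np.ones(len(q))]; print(len(q),np.linalg.lstsq(A,q[:,2],rcond=None)[0],cv2.minAreaRect(q[:,:2].astype(np.float32)))
E
```

```text
5.25 [488.68952529 194.61274854  87.37663871] [ 0.27400824 -0.0558498  -5.85666776] [-0.00247149 -0.02885813  0.08257243] 0.1735470399112128
17715 [-2.11582585e-03  7.64779615e-04  1.35916282e+01] 13.503699646085892
9999 [-2.81157352e-03  1.17456309e+02] ((485.9924621582031, 212.85626220703125), (29.75737953186035, 103.67115020751953), 5.94110631942749)
```

View pics/w2.png

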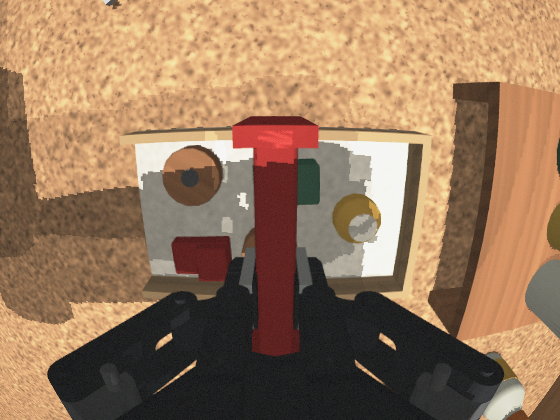

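The tray is level and 45 mm clear of the shelf, and all five parts are still lying in place. Next I work out the carry and the tipping.

```bash
cat > plan.py <<'E'
import numpy as np
from scipy.spatial.transform import Rotation as R
C=np.array([652,-240.5]); YB=-16.2
def pose(s,zs,th,yaw=YB,off=0):   # TCP pos + tray rotation from spout position
    Rt=R.from_euler('z',yaw,degrees=True)*R.from_euler('y',-th,degrees=True)
    u=np.array([np.cos(np.radians(YB)),np.sin(np.radians(YB))])
    sp=np.r_[C+s*u,zs]
    return sp+Rt.apply([100,0,74]),Rt
def rows(p0,R0,wps):
    for p,Rt in wps: print(np.round(p-p0).astype(int).tolist(),np.round((Rt*R0.inv()).as_rotvec(degrees=True),1).tolist(),"tcp",p.round(),"r",np.hypot(*p[:2]).round())
mj=lambda t:t**3*(10-15*t+6*t*t)
E
python3 - <<'E'
from plan import *
p0=np.array([488.85,194.6,87.3]); Y0=5.8; R0=R.from_euler('z',Y0,degrees=True)
pl=p0+[0,0,125]; pe,_=pose(-140,126,0)
print("carry"); rows(pl,R0,[(pl+(pe-pl)*mj(t),R.from_euler('z',Y0+(YB-Y0)*mj(t),degrees=True)) for t in np.arange(1,21)/20])
pq=pl+np.round(pe-pl); Rq=R.from_euler('z',Y0-22,degrees=True)
print("out"); rows(pq,Rq,[pose(-140+110*mj(t),126-12*mj(t),10*mj(t)) for t in np.arange(1,13)/12])
print("tip"); 
S=[(-30,114,10),(-30,90,10),(-27,82,15),(-24,74,19),(-20,65,24),(-16,60,30),(-12,55,36),(-10,55,40)]
for (s,z,t) in S:
    print(s,z,t,"underside at far wall",round(z+(90-s)*np.tan(np.radians(t))-6/np.cos(np.radians(t)),1),end=" "); p,Rt=pose(s,z,t); rows(pq,Rq,[(p,Rt)])
E
```

```text
carry
[0, 0, 0] [0.0, 0.0, -0.0] tcp [489. 194. 212.] r 526.0
[1, -4, 0] [0.0, 0.0, -0.2] tcp [490. 191. 212.] r 526.0
[3, -11, 0] [0.0, 0.0, -0.6] tcp [492. 183. 212.] r 525.0
[7, -25, -1] [0.0, 0.0, -1.3] tcp [496. 170. 212.] r 524.0
[13, -44, -1] [0.0, 0.0, -2.3] tcp [502. 151. 211.] r 524.0
[20, -69, -2] [0.0, 0.0, -3.6] tcp [509. 125. 210.] r 524.0
[29, -100, -3] [0.0, 0.0, -5.2] tcp [518.  95. 209.] r 527.0
[40, -135, -4] [0.0, 0.0, -7.0] tcp [528.  60. 208.] r 532.0
[51, -172, -5] [0.0, 0.0, -9.0] tcp [540.  22. 207.] r 540.0
[62, -212, -6] [0.0, 0.0, -11.0] tcp [551. -17. 206.] r 551.0
[74, -251, -7] [0.0, 0.0, -13.0] tcp [563. -57. 205.] r 566.0
[85, -289, -8] [0.0, 0.0, -15.0] tcp [574. -95. 204.] r 582.0
[95, -324, -9] [0.0, 0.0, -16.8] tcp [ 584. -130.  203.] r 598.0
[104, -355, -10] [0.0, 0.0, -18.4] tcp [ 593. -160.  202.] r 614.0
[112, -380, -11] [0.0, 0.0, -19.7] tcp [ 601. -185.  201.] r 629.0
[118, -399, -12] [0.0, 0.0, -20.7] tcp [ 606. -205.  201.] r 640.0
[121, -413, -12] [0.0, 0.0, -21.4] tcp [ 610. -218.  200.] r 648.0
[124, -420, -12] [0.0, 0.0, -21.8] tcp [ 6
[... 1052 characters left out ...]
105.1 [92, -27, -20] [-2.8, -9.6, -0.0] tcp [ 705. -256.  180.] r 750.0
-27 82 15 underside at far wall 107.1 [87, -25, -21] [-4.2, -14.4, -0.0] tcp [ 700. -255.  179.] r 745.0
-24 74 19 underside at far wall 106.9 [83, -24, -24] [-5.3, -18.2, 0.0] tcp [ 697. -253.  177.] r 741.0
-20 65 24 underside at far wall 107.4 [78, -23, -27] [-6.7, -23.0, 0.0] tcp [ 692. -252.  173.] r 736.0
-16 60 30 underside at far wall 114.3 [70, -20, -26] [-8.4, -28.8, -0.0] tcp [ 684. -250.  174.] r 728.0
-12 55 36 underside at far wall 121.7 [63, -18, -27] [-10.0, -34.6, -0.0] tcp [ 676. -248.  174.] r 720.0
-10 55 40 underside at far wall 131.1 [56, -16, -24] [-11.2, -38.4, 0.0] tcp [ 670. -246.  176.] r 714.0
```

>>> apply_moves([
  [10,[0,0,2],[0,0,0]],
  [10,[0,0,6],[0,0,0]],
  [10,[0,0,14],[0,0,0]],
  [10,[0,0,26],[0,0,0]],
  [10,[0,0,42],[0,0,0]],
  [10,[0,0,60],[0,0,0]],
  [10,[0,0,78],[0,0,0]],
  [10,[0,0,94],[0,0,0]],
  [10,[0,0,108],[0,0,0]],
  [10,[0,0,118],[0,0,0]],
  [10,[0,0,123],[0,0,0]],
  [10,[0,0,125],[0,0,0]],
  [10,[0,0,125],[0,0,0]],
])

```text
time_s: 6.6
eef_pos: [488.7, 194.6, 212.1]
ee_rot: [-0.0, 0.672, 0.741, -0.0]
force: [-0.3, -0.0, -6.2]
grip_width: 0.172
grip_force: 78.2
```

>>> apply_moves([
  [10,[0,-1,0],[0,0,0]],
  [10,[1,-4,0],[0,0,-0.2]],
  [10,[3,-11,0],[0,0,-0.6]],
  [10,[7,-25,-1],[0,0,-1.3]],
  [10,[13,-44,-1],[0,0,-2.3]],
  [10,[20,-69,-2],[0,0,-3.6]],
  [10,[29,-100,-3],[0,0,-5.2]],
  [10,[40,-135,-4],[0,0,-7]],
  [10,[51,-172,-5],[0,0,-9]],
  [10,[62,-212,-6],[0,0,-11]],
  [10,[74,-251,-7],[0,0,-13]],
  [10,[85,-289,-8],[0,0,-15]],
  [10,[95,-324,-9],[0,0,-16.8]],
  [10,[104,-355,-10],[0,0,-18.4]],
  [10,[112,-380,-11],[0,0,-19.7]],
  [10,[118,-399,-12],[0,0,-20.7]],
  [10,[121,-413,-12],[0,0,-21.4]],
  [10,[124,-420,-12],[0,0,-21.8]],
  [10,[125,-423,-12],[0,0,-22]],
  [10,[125,-424,-12],[0,0,-22]],
])

```text
time_s: 8.6
eef_pos: [613.8, -229.1, 200.3]
ee_rot: [-0.0, 0.801, 0.599, 0.0]
force: [-0.1, 0.4, -6.2]
grip_width: 0.176
grip_force: 78.3
```

>>> apply_moves([
  [10,[0,0,0],[0,0,0]],
  [10,[3,-1,0],[-0.1,-0.3,0]],
  [10,[9,-3,0],[-0.3,-1,0]],
  [10,[19,-6,1],[-0.6,-2,0]],
  [10,[32,-9,1],[-1,-3.3,0]],
  [10,[46,-13,2],[-1.4,-4.8,0]],
  [10,[60,-17,3],[-1.8,-6.3,0]],
  [10,[73,-21,3],[-2.2,-7.6,0]],
  [10,[82,-24,4],[-2.5,-8.6,0]],
  [10,[88,-26,4],[-2.7,-9.3,0]],
  [10,[91,-26,4],[-2.8,-9.6,0]],
  [10,[92,-27,4],[-2.8,-9.6,0]],
  [10,[92,-27,0],[-2.8,-9.6,0]],
  [10,[92,-27,-7],[-2.8,-9.6,0]],
  [10,[92,-27,-14],[-2.8,-9.6,0]],
  [10,[92,-27,-18],[-2.8,-9.6,0]],
  [10,[92,-27,-20],[-2.8,-9.6,0]],
  [10,[92,-27,-20],[-2.8,-9.6,0]],
])

```text
time_s: 10.4
eef_pos: [705.8, -256.3, 179.9]
ee_rot: [0.069, 0.798, 0.597, 0.052]
force: [-0.3, 1.4, -5.5]
grip_width: 0.172
grip_force: 78.3
```

```bash
python3 - <<'E'
from h import *
from plan import *
s=ctrl.sense(); print(s["time_s"],s["eef_pos"],s["force"],s["wrist_torque"],s["grip_width"],s["joints"])
p,Rt=pose(-30,90,10); print(p)
q=s["ee_rot"]; print(R.from_quat([q[1],q[2],q[3],q[0]]).as_matrix().round(3), Rt.as_matrix().round(3))
im,d,P=cloud("top"); sc,_,_=cloud("scene")
a=cv2.resize(im[110:250,290:460],None,fx=2.3,fy=2.3,interpolation=cv2.INTER_CUBIC); b=cv2.resize(sc[170:380,150:380],None,fx=1.7,fy=1.7,interpolation=cv2.INTER_CUBIC)
c=np.zeros((max(a.shape[0],b.shape[0]),a.shape[1]+b.shape[1],3),np.uint8); c[:a.shape[0],:a.shape[1]]=a; c[:b.shape[0],a.shape[1]:]=b; cv2.imwrite("pics/t3.png",c); print(c.shape)
E
```

```text
10.4 [ 705.75300951 -256.33979334  179.93063193] [-0.3107119   1.35228956 -5.4532373 ] [0.07510852 0.34818451 0.00303739] 0.17220414181673452 [-0.51778888  0.77351956  0.91121194  0.04195473  1.28776992 -0.23955831]
[ 705.42191572 -256.02050125  180.24059149]
[[ 0.283  0.945  0.166]
 [ 0.959 -0.278 -0.048]
 [ 0.001  0.173 -0.985]] [[ 0.946  0.279 -0.167]
 [-0.275  0.96   0.048]
 [ 0.174  0.     0.985]]
(357, 782, 3)
```

View pics/t3.png

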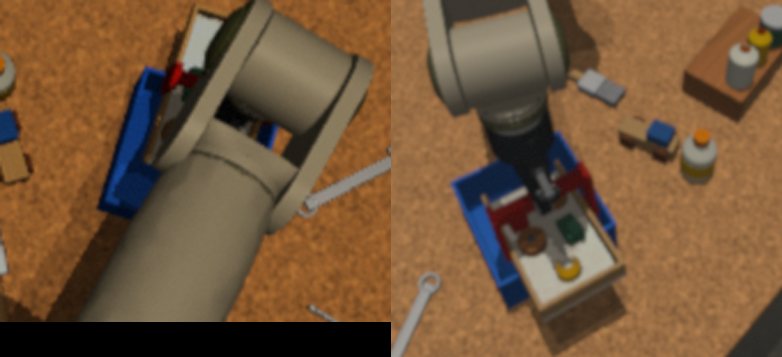

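The tray is centred over the bin with its open end inside, and the parts have not moved. Now tip it slowly while lowering the spout.

>>> apply_moves([
  [10,[-1,0,0],[-0.3,-1,0]],
  [10,[-3,1,0],[-0.8,-2.9,0]],
  [10,[-5,2,-1],[-1.4,-4.8,0]],
  [10,[-7,2,-3],[-2,-6.7,0]],
  [10,[-9,3,-4],[-2.5,-8.6,0]],
  [10,[-11,3,-5],[-3,-10.2,0]],
  [10,[-12,4,-6],[-3.4,-11.8,0]],
  [10,[-14,4,-7],[-3.9,-13.4,0]],
  [10,[-16,5,-7],[-4.4,-15,0]],
  [10,[-18,6,-7],[-4.8,-16.4,0]],
  [10,[-20,6,-6],[-5.2,-17.8,0]],
  [10,[-22,7,-6],[-5.6,-19.2,0]],
  [10,[-24,8,-6],[-6.1,-21,0]],
  [10,[-26,8,-7],[-6.6,-23,0]],
  [10,[-29,9,-7],[-7.2,-25,0]],
  [10,[-32,10,-6],[-7.8,-27,0]],
  [10,[-36,11,-4],[-8.4,-28.8,0]],
  [10,[-36,11,-4],[-8.4,-28.8,0]],
  [10,[-36,11,-4],[-8.4,-28.8,0]],
  [10,[-36,11,-4],[-8.4,-28.8,0]],
])

```text
time_s: 12.5
eef_pos: [670.2, -245.5, 176.8]
ee_rot: [0.273, 0.752, 0.563, 0.206]
force: [0.1, -0.5, -3.8]
grip_width: 0.172
grip_force: 78.7
```

```bash
cat > look.py <<'E'
from h import *
import sys
s=ctrl.sense(); print(s["time_s"],s["eef_pos"].round(1),s["force"].round(2),s["wrist_torque"].round(2),s["grip_width"])
w,_,_=wcloud(); sc,_,_=cloud("scene")
a=cv2.resize(w,(400,300)); b=cv2.resize(sc[170:380,150:380],(400,365),interpolation=cv2.INTER_CUBIC)
c=np.zeros((365,800,3),np.uint8); c[:300,:400]=a; c[:,400:]=b; cv2.imwrite(sys.argv[1],np.clip(c*1.5,0,255).astype(np.uint8))
E
python3 look.py pics/t4.png
```

```text
12.5 [ 670.2 -245.5  176.8] [ 0.13 -0.53 -3.79] [0.22 0.88 0.  ] 0.17214288453083962
```

View pics/t4.png

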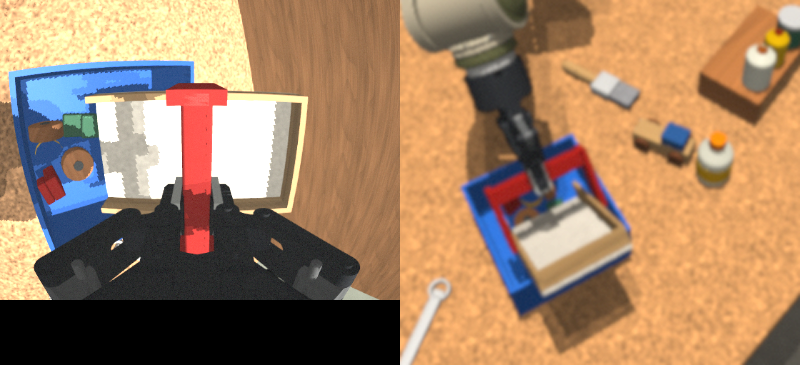

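The tray floor shows empty, and both wheels, the green cab and the red cab are in the bin at wrist-view (40–80,125–185). The yellow piece is hidden. I'll tip a bit more, hold, then rise slightly and check.

>>> apply_moves([
  [10,[-4,1,1],[-0.6,-2,0]],
  [10,[-8,3,3],[-1.1,-3.9,0]],
  [10,[-12,4,5],[-1.7,-5.8,0]],
  [10,[-12,4,5],[-1.7,-5.8,0]],
  [10,[-12,4,5],[-1.7,-5.8,0]],
  [10,[-12,4,5],[-1.7,-5.8,0]],
  [10,[-12,4,8],[-1.7,-5.8,0]],
  [10,[-12,4,15],[-1.7,-5.8,0]],
  [10,[-12,4,25],[-1.7,-5.8,0]],
  [10,[-12,4,32],[-1.7,-5.8,0]],
  [10,[-12,4,35],[-1.7,-5.8,0]],
  [10,[-12,4,35],[-1.7,-5.8,0]],
])

```text
time_s: 13.8
eef_pos: [658.0, -241.4, 211.8]
ee_rot: [0.313, 0.737, 0.551, 0.235]
force: [0.3, -0.1, -4.5]
grip_width: 0.177
grip_force: 78.9
```

```bash
python3 look.py pics/t5.png
```

```text
13.8 [ 658.  -241.4  211.8] [ 0.3  -0.15 -4.5 ] [0.3  0.98 0.01] 0.17671134901464103
```

View pics/t5.png

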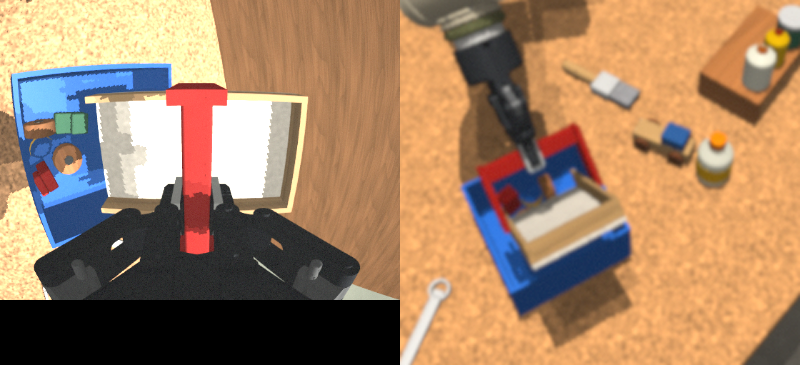

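The tray is still empty to view. Both wheels, the green cab and the red cab lie in the bin. I'll look for the yellow piece by colour.

```bash
python3 - <<'E'
from h import *
c=camera_info("wrist")
for n in("wrist","scene"):
    im,d,P=(wcloud() if n=="wrist" else cloud(n))
    H,S,V=cv2.split(cv2.cvtColor(im,cv2.COLOR_BGR2HSV))
    m=((H>17)&(H<34)&(S>130)&(V>40)).astype(np.uint8)
    k,l,st,ce=cv2.connectedComponentsWithStats(m)
    for i in range(1,k):
        if st[i,4]>12:
            q=P[l==i].mean(0)
            if abs(q[0]-652)<140 and abs(q[1]+240)<140 : print(n,st[i],q.round(),im[l==i].mean(0).round())
    if n=="wrist":
        # height map inside bin: things above floor and below 60
        Cc=np.array([652,-240.5]);a=np.radians(-16.2);u=np.array([np.cos(a),np.sin(a)]);v=np.array([-u[1],u[0]])
        q=P[...,:2]-Cc; su=q@u; sv=q@v
        m=((abs(su)<80)&(abs(sv)<80)&(P[...,2]>14)&(P[...,2]<50)).astype(np.uint8)
        k,l,st,ce=cv2.connectedComponentsWithStats(m)
        for i in range(1,k):
            if st[i,4]>30: print("obj",st[i],su[l==i].mean().round(),sv[l==i].mean().round(),P[l==i][:,2].max().round(),np.median(im[l==i],0))
        cv2.imwrite("pics/w6.png",cv2.resize(im[80:360,0:160],None,fx=3,fy=2.1)[:590])
E
```

```text
wrist [ 42 194   9  17  27] [ 581. -207.   24.] [ 48.  95. 120.]
obj [  37  157   88   49 2330] -40.0 28.0 47.0 [ 74. 101.  77.]
obj [  75  202   41   43 1348] -34.0 -19.0 24.0 [ 57.  79. 111.]
obj [ 51 227  32  49 837] -71.0 -28.0 50.0 [ 34.  36. 106.]
```

>>> apply_moves([
  [10,[0,0,4],[0,0,0]],
  [10,[0,0,14],[0,0,0]],
  [10,[0,0,30],[0,0,0]],
  [10,[0,0,48],[0,0,0]],
  [10,[0,0,64],[0,0,0]],
  [10,[10,-3,76],[0,0,0]],
  [10,[25,-7,80],[0,0,0]],
  [10,[40,-12,80],[0,0,0]],
  [10,[50,-15,80],[0,0,0]],
  [10,[50,-15,80],[0,0,0]],
])

```text
time_s: 15.0
eef_pos: [708.3, -256.5, 290.8]
ee_rot: [0.312, 0.737, 0.551, 0.235]
force: [-0.5, 0.7, -4.6]
grip_width: 0.174
grip_force: 78.8
```

```bash
python3 look.py pics/t7.png
```

```text
15.0 [ 708.3 -256.5  290.8] [-0.54  0.74 -4.6 ] [ 0.24  1.03 -0.02] 0.17434387988172942
```

View pics/t7.png

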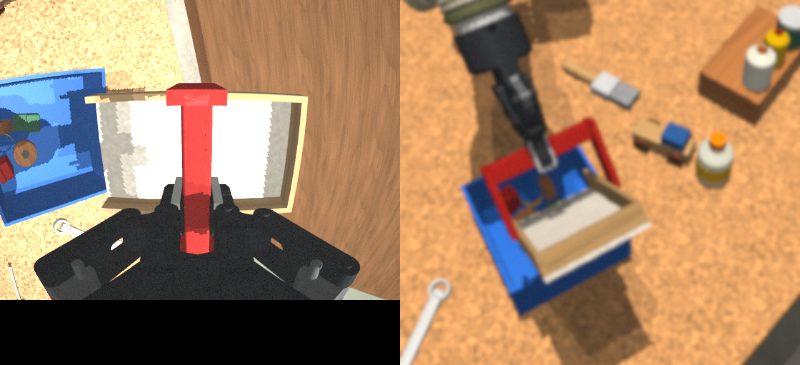

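>>> apply_moves([
  [10,[-5,1,0],[1,3.4,0]],
  [10,[-15,4,0],[2.3,8,0]],
  [10,[-35,10,0],[4,14,0]],
  [10,[-65,20,-5],[6,20,0]],
  [10,[-100,31,-10],[8,27,0]],
  [10,[-140,43,-20],[10,34,0]],
  [10,[-180,56,-35],[11.5,39.5,0]],
  [10,[-215,67,-50],[12.5,43,0]],
  [10,[-245,76,-65],[12.9,44.2,0]],
  [10,[-265,82,-78],[12.9,44.2,0]],
  [10,[-275,85,-86],[12.9,44.2,0]],
  [10,[-278,86,-91],[12.9,44.2,0]],
  [10,[-278,86,-91],[12.9,44.2,0]],
])

```text
time_s: 16.4
eef_pos: [429.8, -170.4, 200.4]
ee_rot: [0.0, 0.801, 0.599, 0.0]
force: [0.6, 0.4, -4.5]
grip_width: 0.171
grip_force: 78.6
```

```bash
python3 - <<'E'
from h import *
s=ctrl.sense(); print(s["time_s"],s["eef_pos"].round(1),s["ee_rot"].round(3),s["force"].round(2))
w,_,WP=wcloud(); im,d,P=cloud("top"); sc,_,SP=cloud("scene")
a=cv2.resize(w,(400,300)); b=cv2.resize(im[130:225,325:420],(390,390),interpolation=cv2.INTER_CUBIC)
e=cv2.resize(sc[240:350,180:290],(190,190),interpolation=cv2.INTER_CUBIC)
c=np.zeros((500,800,3),np.uint8); c[:300,:400]=a; c[:390,405:795]=b; c[305:495,:190]=e; cv2.imwrite("pics/t8.png",np.clip(c*1.4,0,255).astype(np.uint8))
# bench clear at the placing spot?
u=np.array([.960,-.279]); v=np.array([.279,.960]); q0=np.array([430,-170])
for n,(PP) in (("top",np.load("top.npz")["P"]),("scene",np.load("scene.npz")["P"]),("now",SP)):
    q=PP[...,:2]-q0; m=(abs(q@u)<115)&(abs(q@v)<85); print(n,m.sum(),np.percentile(PP[m][:,2],[1,50,99]) if m.any() else "")
for n,I,PP in (("w",w,WP),("t",im,P),("s",sc,SP)):
    H,S,V=cv2.split(cv2.cvtColor(I,cv2.COLOR_BGR2HSV)); m=((H>17)&(H<34)&(S>130)&(V>35)&(PP[...,2]>8)); 
    m&=(abs(PP[...,0]-640)<110)&(abs(PP[...,1]+240)<110); print(n,m.sum(),PP[m].mean(0).round() if m.any() else "")
E
```

```text
16.4 [ 429.8 -170.4  200.4] [0.    0.801 0.599 0.   ] [ 0.56  0.4  -4.53]
top 4260 [-5.8989503  -0.12708246  5.70960612]
scene 3186 [-3.04171174  1.26246716  5.35969982]
now 12189 [ -1.23882721 417.80911635 555.35248916]
w 0 
t 1 [ 618. -202.   30.]
s 0
```

View pics/t8.png

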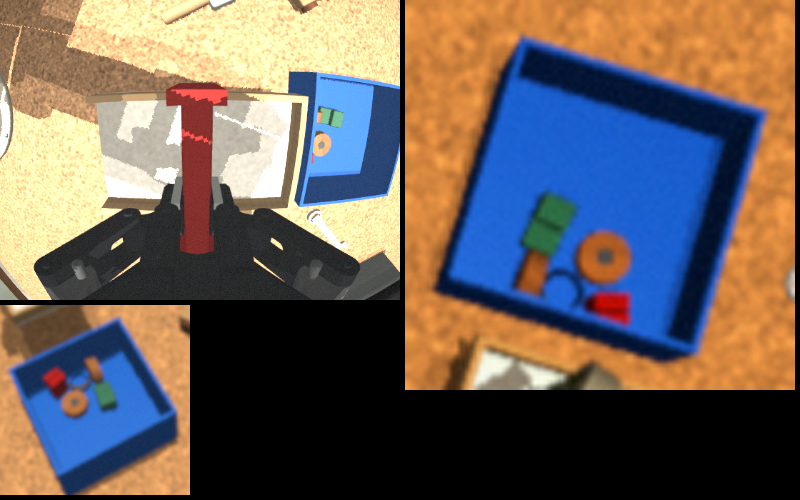

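The bin holds both wheels, the green cab and the red cab, plus a 34 mm ring at (563,290). The ring could be the round chimney lying upside down. I'll check its depth.

```bash
python3 - <<'E'
from h import *
im,d,P=cloud("top")
print(P[194:209,356:372,2].round().astype(int)); print(P[200,363].round())
sc,_,SP=cloud("scene")
t=P[200,363]; m=np.hypot(SP[...,0]-t[0],SP[...,1]-t[1])<20; print(m.sum(),np.percentile(SP[m][:,2],[5,50,95]).round())
# anything on the tray (height above its floor) as seen by the wrist
w,_,W=wcloud(); u=np.array([.960,-.279]); v=np.array([.279,.960]); q=W[...,:2]-[429.8,-170.4]
su,sv=q@u,q@v; f=(abs(su)<92)&(abs(sv)<52); print("tray",f.sum(),"floor",np.median(W[f&(W[...,2]<140)][:,2]),"raised",(f&(W[...,2]>134)&(W[...,2]<160)).sum())
g=(f&(W[...,2]<134)); hist,_,_=np.histogram2d(sv[g],su[g],bins=[7,10],range=[[-52,52],[-92,92]]); print(hist.astype(int))
E
```

```text
[[  43   41   43   41    7   11    8    8    3    7    7   18   25   16
    21   22]
 [  49   45   42   43    2    9    8    7    9    9    4    7   19   20
    20   23]
 [  42   45   49   42    4    8    1    2    1    3    7    7   18   20
    24   21]
 [  43   44   42    2 1278    7    1    8    4    7    6   12    5   18
    14   20]
 [  41   43   45    5    4    9    8    8    8    5    3    6    2    8
     9   14]
 [  46   46   43    3    4    1    8    6    7    4    6    9    8    0
     5    0]
 [  42   41   22    2    8    2    1    4    8    4    4    8    4    9
     9    2]
 [  43   37   19    5    3    6    9    3    7    4    6    7    7    7
    29   41]
 [  89   90   91   29    4    2    7    2    4    8    7    8    4   16
    35   48]
 [  88   89   90   97   91   93    7    3    3    8    4    7    5   17
    29   45]
 [  73   79   86   88   93   91   93   96   91   10    2    4    5   20
    33   43]
 [  56   65   71   69   76   84   92   92   91   92   88   89   88   21
    35   41]
 [  33   42   50   55   55   67   75   77   82   87   92   90   91   88
    87   93]
 [  20   24   30   35   37   47   47   55   60   69   75   81   84   87
    89   92]
 [  -1    4   12   21   21   30   35   36   47   51   55   66   68   71
    76   88]]
[ 595. -225.    4.]
146 [ 4.  7. 30.]
tray 80089 floor 126.7875306527882 raised 196
[[380 398 400   9   0   0  29 392 374 357]
 [380 411 418 291  13  24 313 424 406 387]
 [417 435 459 468  75  94 474 457 436 409]
 [433 458 488 502  84 107 506 486 466 434]
 [466 487 519 541  88 116 531 519 492 463]
 [475 519 545 561  96 108 563 535 507 479]
 [493 527 569 469  70  89 482 555 534 495]]
```

```bash
python3 - <<'E'
from h import *
im0=np.load("top.npz")["im"]; sc0=np.load("scene.npz")["im"]; P0=np.load("top.npz")["P"]
im,d,P=cloud("top"); sc,_,SP=cloud("scene")
def yel(I):
    H,S,V=cv2.split(cv2.cvtColor(I,cv2.COLOR_BGR2HSV)); return ((H>19)&(H<34)&(S>150)&(V>70)).astype(np.uint8)
for t,I,PP in(("top0",im0,P0),("top",im,P),("scene0",sc0,np.load("scene.npz")["P"]),("scene",sc,SP)):
    k,l,st,ce=cv2.connectedComponentsWithStats(yel(I))
    print(t,[(ce[i].round().tolist(),int(st[i,4]),PP[l==i].mean(0).round().tolist()) for i in range(1,k) if st[i,4]>8])
print("top ring BGR row200",im[200,354:374].tolist()); print("col363",im[192:208,363].tolist())
t=np.array([595,-225,8.]);c=camera_info("scene"); E=np.linalg.inv(np.array(c["extrinsics"])); f=210/np.tan(np.radians(c["vfov"])/2)
p=E@np.r_[t,1]; a,b=int(p[0]/p[2]*f+c["cx"]),int(p[1]/p[2]*f+c["cy"]); print("scene px",a,b)
for y in range(b-14,b+8,2): print(y,[tuple(x) for x in sc[y,a-10:a+12:2].tolist()],SP[y,a-10:a+12:2,2].round().astype(int))
E
```

```text
top0 [([213.0, 152.0], 126, [706.0, 218.0, 128.0]), ([223.0, 189.0], 15, [618.0, 201.0, 25.0]), ([87.0, 392.0], 106, [74.0, 497.0, 198.0])]
top [([213.0, 152.0], 125, [708.0, 220.0, 119.0]), ([87.0, 392.0], 106, [74.0, 497.0, 198.0])]
scene0 [([275.0, 55.0], 237, [78.0, 492.0, 172.0]), ([296.0, 67.0], 204, [116.0, 568.0, 103.0]), ([256.0, 86.0], 185, [29.0, 428.0, 46.0]), ([367.0, 195.0], 151, [723.0, 207.0, 123.0]), ([329.0, 270.0], 84, [775.0, -14.0, 42.0])]
scene [([275.0, 55.0], 237, [70.0, 500.0, 165.0]), ([296.0, 67.0], 203, [121.0, 563.0, 107.0]), ([256.0, 86.0], 182, [41.0, 418.0, 56.0]), ([367.0, 195.0], 152, [719.0, 216.0, 112.0]), ([329.0, 270.0], 81, [772.0, -8.0, 31.0])]
top ring BGR row200 [[41, 58, 104], [31, 55, 103], [25, 56, 104], [29, 51, 92], [78, 47, 50], [144, 68, 25], [154, 74, 23], [154, 73, 24], [154, 73, 24], [155, 74, 23], [154, 72, 22], [150, 70, 23], [125, 58, 19], [73, 31, 6], [104, 48, 13], [147, 68, 23], [146, 69, 24], [135, 63, 31], [106, 51, 39], [108, 53, 41]]
col363 [[153, 73, 23], [154, 74, 24], [149, 70, 20], [114, 52, 16], [75, 34, 8], [123, 57,
[... 1651 characters left out ...]
 72, 65), (70, 62, 66), (85, 54, 41), (124, 73, 34), (83, 76, 43)] [35 24 19 24 31  3 30 22  5  2 20]
288 [(14, 15, 53), (26, 19, 53), (82, 48, 48), (86, 61, 59), (57, 65, 82), (66, 70, 81), (66, 61, 67), (82, 55, 46), (127, 69, 30), (135, 79, 36), (81, 88, 48)] [23 14 11  6  6 19  7  6  8  7 24]
290 [(23, 20, 53), (53, 40, 57), (88, 73, 92), (79, 81, 115), (55, 85, 130), (57, 83, 124), (69, 71, 99), (120, 71, 53), (151, 81, 33), (146, 81, 35), (93, 83, 44)] [16 10 19 25 19 22 22  5  4  6 20]
292 [(60, 40, 51), (76, 72, 96), (61, 87, 132), (55, 90, 138), (54, 90, 138), (52, 89, 140), (57, 86, 132), (110, 82, 99), (152, 84, 45), (153, 84, 37), (119, 80, 39)] [ 9 19 21 23 24 24 21 22  7  4  6]
```

Depth there shows a lip 29–31 mm up, which is the bin floor plus the 24 mm piece, so this is the upturned chimney. The weight loss of about 1.4 N fits five parts, and there is no yellow piece anywhere else. Now set the tray down on the clear bench below and release it.

>>> apply_moves([
  [10,[0,0,-5],[0,0,0]],
  [10,[0,0,-18],[0,0,0]],
  [10,[0,0,-38],[0,0,0]],
  [10,[0,0,-60],[0,0,0]],
  [10,[0,0,-80],[0,0,0]],
  [10,[0,0,-97],[0,0,0]],
  [10,[0,0,-108],[0,0,0]],
  [10,[0,0,-114],[0,0,0]],
  [10,[0,0,-117],[0,0,0]],
  [10,[0,0,-119],[0,0,0]],
  [10,[0,0,-120],[0,0,0]],
  [10,[0,0,-120],[0,0,0]],
  [10,[0,0,-120],[0,0,0]],
])

```text
time_s: 18.1
eef_pos: [430.0, -170.5, 80.6]
ee_rot: [0.0, 0.801, 0.599, 0.0]
force: [-0.6, 0.7, -3.7]
grip_width: 0.172
grip_force: 78.6
```

>>> apply_moves([
  [10,[0,0,-0.4],[0,0,0]],
  [10,[0,0,-0.8],[0,0,0]],
  [10,[0,0,-0.8],[0,0,0]],
])

```text
time_s: 18.4
eef_pos: [430.0, -170.5, 80.2]
ee_rot: [0.0, 0.801, 0.599, 0.0]
force: [-3.3, 1.2, 5.4]
grip_width: 0.176
grip_force: 80.2
```

Firmly on the bench. Open, then rise straight up.

>>> apply_moves([
  [30,[0,0,0],[0,0,0]],
  [45,[0,0,0],[0,0,0]],
  [60,[0,0,0],[0,0,0]],
  [60,[0,0,0],[0,0,0]],
  [60,[0,0,0],[0,0,0]],
  [60,[0,0,3],[0,0,0]],
  [60,[0,0,12],[0,0,0]],
  [60,[0,0,30],[0,0,0]],
  [60,[0,0,60],[0,0,0]],
  [60,[0,0,100],[0,0,0]],
  [60,[0,0,140],[0,0,0]],
  [60,[0,0,160],[0,0,0]],
  [60,[0,0,160],[0,0,0]],
  [60,[0,0,160],[0,0,0]],
])

```text
time_s: 19.8
eef_pos: [429.7, -170.2, 239.4]
ee_rot: [0.0, 0.801, 0.599, 0.0]
force: [0.2, 1.1, 0.1]
grip_width: 0.702
grip_force: 0.0
```

```bash
python3 - <<'E'
from h import *
s=ctrl.sense(); print(s["time_s"],s["eef_pos"].round(1),s["force"].round(2),s["grip_width"])
w,_,W=wcloud(); u=np.array([.960,-.279]); v=np.array([.279,.960]); q=W[...,:2]-[430,-170.5]
su,sv=q@u,q@v; f=(abs(su)<90)&(abs(sv)<50); z=W[...,2]; print("floor z",np.median(z[f&(z<60)]),"raised",(f&(z>14)&(z<50)).sum())
g=f&(z<14); A=np.c_[su[g],sv[g],np.ones(g.sum())]; print("tilt",np.linalg.lstsq(A,z[g],rcond=None)[0])
print(np.histogram2d(sv[g],su[g],bins=[7,10],range=[[-50,50],[-90,90]])[0].astype(int))
# others moved? diff of images away from robot/tray/bin
a=np.load("scene.npz")["im"]; b,_,_=cloud("scene"); dd=(cv2.absdiff(a,b).max(2)>45).astype(np.uint8); dd=cv2.morphologyEx(dd,cv2.MORPH_OPEN,np.ones((3,3),np.uint8))
k,l,st,ce=cv2.connectedComponentsWithStats(dd); print([st[i].tolist() for i in range(1,k) if st[i,4]>25])
E
```

```text
19.8 [ 429.7 -170.2  239.4] [0.2  1.12 0.06] 0.7020252303761462
floor z 6.465980195035456 raised 0
tilt [ 2.85920092e-04 -1.86142211e-03  6.46329256e+00]
[[156 160 167 154  63  79 169 159 165 159]
 [162 165 166 175  59  75 172 174 164 160]
 [167 171 170 170  56  69 175 171 173 160]
 [173 178 180 178  57  69 180 172 166 171]
 [169 178 181 190  60  81 183 179 179 178]
 [178 181 180 191  64  87 188 182 182 175]
 [182 182 186 194  74  86 185 197 184 178]]
[[0, 0, 35, 32, 540], [49, 0, 21, 14, 209], [71, 0, 27, 17, 266], [129, 0, 60, 103, 3584], [19, 21, 44, 25, 641], [123, 44, 10, 64, 536], [189, 56, 57, 58, 2111], [192, 71, 8, 5, 34], [117, 87, 5, 15, 48], [161, 109, 7, 7, 29], [123, 111, 14, 16, 124], [188, 112, 39, 21, 564], [209, 126, 45, 47, 1324], [137, 146, 13, 14, 121], [164, 149, 22, 12, 169], [0, 152, 19, 35, 284], [159, 159, 11, 6, 55], [286, 159, 57, 53, 1485], [167, 166, 9, 9, 52], [23, 175, 163, 113, 5592], [218, 175, 17, 15, 172], [185, 179, 10, 14, 98], [176, 195, 54, 75, 2142], [205, 270, 43, 36, 739]]
```

The tray is flat (floor z = 6.5 mm) and empty, and the tools have not moved. One quick check of the chimney from above the bin.

>>> apply_moves([
  [60,[30,-10,50],[0,0,0]],
  [60,[60,-20,80],[0,0,0]],
  [60,[90,-30,80],[0,0,0]],
  [60,[120,-40,80],[0,0,0]],
  [60,[150,-50,80],[0,0,0]],
  [60,[165,-55,80],[0,0,0]],
  [60,[165,-55,80],[0,0,0]],
  [60,[165,-55,80],[0,0,0]],
  [60,[165,-55,80],[0,0,0]],
])

```text
time_s: 20.8
eef_pos: [594.2, -225.1, 319.5]
ee_rot: [-0.0, 0.801, 0.599, -0.0]
force: [-0.3, -0.6, 0.1]
grip_width: 0.699
grip_force: 0.0
```

```bash
python3 - <<'E'
from h import *
w,d,W=wcloud(); m=(np.hypot(W[...,0]-595,W[...,1]+225)<26)&(W[...,2]<60)
print(m.sum(),ctrl.sense()["eef_pos"])
H,S,V=cv2.split(cv2.cvtColor(w,cv2.COLOR_BGR2HSV))
hi=m&(W[...,2]>22)&(W[...,2]<36)
print("high px",hi.sum(),W[hi].mean(0),W[hi].std(0), np.median(w[hi],0))
ys,xs=np.where(m); y0,y1,x0,x1=ys.min(),ys.max(),xs.min(),xs.max(); st=max(1,(y1-y0)//16)
print(W[y0:y1:st,x0:x1:st,2].round().astype(int)); print(H[y0:y1:st,x0:x1:st])
E
```

```text
1089 [ 594.22362689 -225.17394706  319.82287657]
high px 82 [ 598.75739714 -234.46310841   25.50773572] [13.313676   13.17876301  4.24371231] [44.  61.  83.5]
[[463  38  41  42  43  43  45  44  46  44  43  42  39  38  30  20  19  19]
 [  6   6  39  41  43  45  44  46  44  44  42  41  40  35   4  19  20  20]
 [  5   5   6   6  27   8   5   5   5  29   5   5   5   8   6  18  18  20]
 [  5   6   5   4   4   7   5   5   5   4   6  22   4   5   5   6   6   6]
 [  6   5   7   6   7   5   5   7   5   5   6   6   5   7   6   7   7   7]
 [  5   4   5   5   5   5   5   5   6   5   4   6   6   6   6   5   5   6]
 [  5   7   5   4   6   6   5   5   6   7   7   4   6   5   6   6   7   6]
 [  6   5   7   6   6   6   5   7   6   5   6   6   5   7   5   7   4   6]
 [  5   6   7   5   4   6   4   7   6   7   7   6   6   7   5   6  13  17]
 [  5   5   7   6   5   6   5   6   4   5   6   5   5   4  13  20  22  22]
 [  5   6   7   7   6   6   5   6   4   5   6   5   7  13  21  21  23  21]
 [  4   5   4   6   6   5   6   6   6   6   5   7   9  21  21  22  21  23]
 [  6   7   6   6   6   6   5   6   5   6
[... 1360 characters left out ...]
111  13  12  12  12  11]
 [109 108 109 108 109 109 110 109 108 109 109 109   6  11  10  14  12  14]
 [108 108 108 109 109 109 109 110 110 108 109 110  12  14  13  12  13  12]
 [109 110 109 109 113 130 166 136 110 109 109 114  13  12  14  12  13  14]
 [107 109 109 173   1   1   2 177 109 109 109 115  12  14  12  13  12  90]
 [109 108 110   2   1   1   5   0 111 110 108 113  12  13  12  13  13  60]
 [164   6 179   2   1 179 179   2 123 109 109 111  12  13  14  12  12  80]
 [  0 179   1   1   0   1   2   1 173 109 109 109  11  11  12  13  13  13]
 [  1   2   0   2   1   2   1   1   2 109 110 109 123  13  13  13  14  13]
 [  1   1   1   1   1   2   1   3 179 117 109 109 110   9  13  13  13  13]]
```

>>> apply_moves([
  [60,[30,0,0],[0,0,0]],
  [60,[60,0,-10],[0,0,0]],
  [60,[90,0,-30],[0,0,0]],
  [60,[105,0,-60],[0,0,0]],
  [60,[105,0,-90],[0,0,0]],
  [60,[105,0,-110],[0,0,0]],
  [60,[105,0,-110],[0,0,0]],
  [60,[105,0,-110],[0,0,0]],
])

```text
time_s: 21.65
eef_pos: [699.8, -225.5, 211.0]
ee_rot: [0.001, 0.801, 0.599, 0.0]
force: [-0.6, -0.3, 0.1]
grip_width: 0.706
grip_force: 0.0
```

```bash
python3 - <<'E'
from h import *
print(np.array(camera_info("wrist")["extrinsics"])[:3,3].round(),ctrl.sense()["eef_pos"])
w,d,W=wcloud(); H,S,V=cv2.split(cv2.cvtColor(w,cv2.COLOR_BGR2HSV))
m=(np.hypot(W[...,0]-595,W[...,1]+225)<45)&(W[...,2]<60)&(W[...,2]>3)
y=m&(H>17)&(H<36)&(S>100)
print(m.sum(),"yellow",y.sum(),W[y].mean(0).round() if y.any() else "",W[y].min(0).round() if y.any() else "",W[y].max(0).round() if y.any() else "",np.median(w[y],0) if y.any() else "")
print(np.bincount(H[m],minlength=180).nonzero()[0],np.histogram(H[m],bins=range(0,181,6))[0])
E
```

```text
[ 720. -151.  354.] [ 699.77028912 -225.49898181  211.02868962]
5245 yellow 44 [ 606. -216.   25.] [ 602. -229.   20.] [ 608. -206.   40.] [ 44.  88. 110.]
[  0   1   2   3   4   5   6   7   8   9  10  11  12  13  14  15  16  17
  18  19  20  21  22  23  24  26  30  40  48  60  66  67  68  69  70  71
  72  73  74  75  76  77  78  79  80  83  84  85  86  87  89  90  91  93
  94  96  97  98  99 100 101 102 103 104 105 106 107 108 109 110 111 112
 113 114 115 116 117 118 119 120 121 122 123 124 125 126 127 128 129 130
 131 132 133 134 135 136 137 138 139 140 141 143 144 145 146 147 149 150
 152 153 154 155 156 158 159 160 161 162 163 164 165 166 167 168 169 170
 171 172 173 174 175 176 177 178 179] [ 719  171 1277   56    2    4    2    0    1    0   12  157  177   16
   11   23   13  108 2236   54   31    9   16   11    7    5    9   12
   17   89]
```

A yellow arc shows at z ≈ 25 on the near side of the ring, so the upturned chimney is in the bin with the other four parts. Hand it in.

```bash
python3 -c "
from rig import ctrl; print(ctrl.finish_job())"
```

```text
the job is handed in; nothing more can be done
None
```

The job is handed in at about 22 s: all five parts are in the blue bin and the empty tray stands flat and released on the bench, with no sign in the last camera check of anything else having moved; the yellow chimney landed upside down, so I confirmed it only from a thin yellow arc at its height plus the tray's weight loss.

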